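# Hold an applicator blade against its sprung stop

### The arm

A 6-joint arm with a two-finger parallel gripper is mounted at the origin on a cart in front of the work surface, level with it; the furniture and walls round the work are solid. World frame = base frame: x ahead of the robot, y to its left, z up, the work surface at z = 0. Lengths are in m, angles in rad, forces in N, time in s.
With the tool pointing down it reaches from about 0.25 to 0.8 m from the base axis. Payload 8.5 kg.
Tool frame: the origin (TCP) lies between the finger pads; the fingertips stand 17 mm ahead of it and the grasp point (between the pads) lies 2 mm behind it; x points along the fingers, y is the direction in which the jaws open and shut, and the axes are right-handed (so a half turn about x gives the same grasp; the last joint's range is limited). The gripper opens to 85 mm and grips with 20 to 120 N. Pads are 22 mm wide; open, the fingers measure 114 mm over their backs; the gripper's body (76 mm by 85 mm) begins 54 mm behind the grasp point. The pads swing forward as they close: fully open they stand 13 mm farther back than shut.
Start: joints at [-1.141, 0.238, -0.013, 1.319, 0, 1.571], TCP at [0.219, -0.477, 0.248] pointing down, gripper open.
Joint ranges: [-2.66, 2.66], [-1.03, 1.9], [-1.14, 1.46], [-1.82, 2.27], [-1.45, 1.34], [-3.14, 3.14]. Speed limits (rad/s): [2.22, 2.22, 2.79, 3.14, 3.14, 3.14].

### API

Orientations are given as a unit quaternion [w, x, y, z].
In Python, from station import get_state, optics, manip gives the robot as it stands.
- The arm moves only by the tool arm_command, never from a script. Its argument "motion" is a list of rows, each an object with "slide": the shift along the tool's x, y, z normalised to -1 to 1, where 1 is 400 mm, a list of three; "twist": the turn, a rotation vector about the tool's x, y, z normalised to -1 to 1, where 1 is 45 degrees, a list of three; "jaw": the closure, from -1 (fully open) to 1 (shut), so that 0 is half open. A call has 1 to 10 rows; each row is the pose to reach, as a shift and turn from the pose commanded when the call began, along the tool's axes at that moment; what a row does not reach only later rows make up. A row lasts 1/12 s, in which the tool goes at most 41.7 mm and 7.16 degrees, less where a joint would pass 70% of its speed; a pose out of reach is approached as far as the arm can. A call with a number of a shift or a turn outside -1 to 1 is refused whole. A call with a gripper value outside its range is refused whole. The fingers move at their own pace and stop on an object; the grip force is fixed at half the most. Time passes only in rows, so rows that repeat a pose let the fingers close. It gives the time, the measured TCP pose, the force and the opening at its end, in the units of the state.
- get_state(): the state, without advancing time (a new reading comes with each control period).
- optics.read_camera(name): name is "side" or "top" or "wrist"; returns a dict with "pixels" (480x640x3 uint8, red, green, blue), "fx", "fy", "cx", "cy" (pixels), "R" (3x3) and "t" (3): a world point X has camera coordinates R X + t. Camera axes: x right, y down, z forward; pixel columns grow to the right and rows downward; lengths in m; the calibration is good to about 2 mm. A picture is of the moment at which its call begins. There is no depth.
- manip.finish_job(): hands the job in, once; it reports no verdict.
The state is a dict: "clock": time; "joint_pos": joint angles; "qd": joint speeds; "joint_efforts": joint torques, N m; "eef_pos": TCP position; "tcp_rot": TCP orientation; "ft_force": force on the tool from outside, world axes, zero at the start; "ft_torque": the same for the moment, N m; "opening": opening from 0.0 (shut) to 1.0 (fully open).
Only numpy, scipy, OpenCV 4.12 (cv2) and the standard library are available. Lean on these libraries where they do the work, as an engineer would, in place of code of your own. Each camera call takes 0.05 s, during which the arm holds its last target. There are 200 camera calls.

### The job

Take the wider of the two steel blades by its grip out of the wooden rack, insert it foot-down in the slot of the metal setting block, and press it straight down on the spring-loaded stop inside with a steady 10 newtons or so, the pointer on the front of the block standing between the two limit lines, so that a colleague can tighten the clamp screws. Press gently, never driving the stop near its lower end, and leave the narrower blade and the other things alone. Finish while still holding and pressing the blade: do not let go.

Things in the scene. Friction and masses are not known exactly. Their poses are not given: they have to be found in the camera images.
- wide_blade: Blade to be fitted: steel plate 60 mm wide (its y), 5 mm thick (x), about 0.13 kg. Origin at the centre of its foot, z up: steel from 0 to 75 mm, then a black grip 36 (y) x 14 (x) mm from 75 to 107 mm (top). The lowest 8 mm is only 3 mm thick, 56 mm wide. Starts upright in either rack slot, foot 30 mm below the rack top, at the rack's yaw; pull straight up.
- narrow_blade: The other blade, same shape and height but 40 mm wide, grip 26 mm wide; origin at the centre of its foot. Stands upright in the other rack slot, 90 mm beside the first along the rack's y. Its top stands 117 mm over the bench. Leave it there.
- rack: Fixed wooden rack 60 (x) x 190 (y) x 40 mm high; origin at the centre of its underside. Two slots, each 62.5 x 6.5 mm and 30 mm deep, long along y, centred 45 mm either side of the origin along its y.
- holder: Fixed setting block: aluminium, 50 (x) x 110 (y) x 75 mm high, on a 90 x 150 x 10 mm base plate; left or right of the rack. Origin under its centre; front (-x) has the pointer slit and two limit lines, +x face two knobs (to x = 49 mm, z = 58 mm). Central slot open at the top, 8 mm (x) x 64 mm (y); its mouth is a 45 degree funnel, 6 mm deep, 20 x 76 mm at the top.
- slot_mouth (a point): Centre of the slot's mouth, level with the block's top (75 mm above the bench). Axes as the block's. The foot of the blade meets the stop 40 mm below this point.
- stop (a joint): Travel of the spring-loaded stop in the slot, straight down, in m: 0 = up at rest, 0.018 = at its lower end. The spring has 2.4 N at rest and 0.8 N per mm: force = 2.4 N + 800 N/m x travel, so 10 N is at 0.0095. The limit lines stand at 0.0045 (6 N) and 0.0145 (14 N).
- pointer (a point): Tip of the steel pointer pin (4.4 mm thick) that is fixed to the stop and stands 9 mm out of the front face; it goes down with the stop, 44 mm below slot_mouth at rest.
- loose_tin: Small closed paint tin, 68 mm diameter, 82 mm high, origin under its centre; bystander beyond the work.
- tape: Blue masking tape roll lying flat, 84 mm diameter, 38 mm high, origin under its centre; bystander at the front edge.
- sander: Beige sanding block 120 x 68 x 28 mm, origin under its centre; bystander.
- pen: White marker lying on the bench, 137 mm long along its y, 13 mm thick; bystander at the front edge.
Not all that is in view belongs to the job. Leave any yellow look-alike of the wide_blade alone.

How it is judged:
By the outcome, as a careful person would: the job done as asked, in the order asked, and still so for the second after the job is handed in, while the arm keeps its last pose, push and grip.
It also fails if it takes over 51 s, if anything falls off the work surface, if the arm or the gripper's body presses on something with over 40 N, if the wrist force passes 120 N, or if a joint passes its speed limit or range.

## Working session

There is one attempt and no reset: what is moved stays moved. The work goes in short steps, Python scripts to look and compute and a tool call to move; the robot and the scene stay as the last step left them, time stands still between calls to the robot, and variables do not carry over. Pictures are saved under pics/ and viewed, about 8 in all and at most 12, crops included, and the job is handed in when it is done.

Besides the shell and the picture viewer there is one more tool, called after "Emit:" by a JSON object that holds its "api" and its "payload", one argument or row to a line. arm_command: Moves the arm, as the interface text tells. Its arguments: {"type":"object","properties":{"motion":{"type":"array","items":{"type":"object","properties":{"slide":{"type":"array","items":{"type":"number","minimum":-1,"maximum":1}},"twist":{"type":"array","items":{"type":"number","minimum":-1,"maximum":1}},"jaw":{"type":"number"}}}}},"required":["motion"]}

```bash
mkdir -p pics; cat > h.py <<'E'
import numpy as np,cv2
from station import get_state,optics,manip
def cam(n,save=None):
    c=optics.read_camera(n); c={k:np.array(v) for k,v in c.items()}
    if save: cv2.imwrite('pics/'+save,c['pixels'][:,:,::-1])
    return c
def ray(c,u,v):
    d=np.array([(u-c['cx'])/c['fx'],(v-c['cy'])/c['fy'],1.]); return -c['R'].T@c['t'], c['R'].T@d
def onz(c,u,v,z):
    o,d=ray(c,u,v); return o+d*(z-o[2])/d[2]
def proj(c,X):
    p=c['R']@np.array(X)+c['t']; return np.array([c['fx']*p[0]/p[2]+c['cx'],c['fy']*p[1]/p[2]+c['cy']])
E
python3 - <<'E'
from h import *
import pickle
d={}
for n in('top','side'):
    d[n]=cam(n,n+'0.png'); c=d[n]; print(n,c['fx'],c['cx'],c['cy'],c['R'].round(3).tolist(),(-c['R'].T@c['t']).round(3))
pickle.dump(d,open('c0.pkl','wb'))
s=get_state(); print({k:np.round(v,3).tolist() for k,v in s.items()})
E
```

```text
top 485.4879066531109 318.8963409422174 235.89390087336753 [[-0.008, -1.0, -0.021], [-0.991, 0.011, -0.137], [0.137, 0.019, -0.99]] [ 0.42  -0.085  0.993]
side 575.8169137999924 323.9271834245939 230.1559036922864 [[-0.944, 0.328, -0.022], [0.221, 0.583, -0.782], [-0.244, -0.743, -0.623]] [0.848 0.823 0.855]
{'clock': 0.1, 'joint_pos': [-1.141, 0.239, -0.014, 1.319, 0.0, 1.571], 'qd': [0.001, 0.001, 0.002, -0.0, -0.001, -0.001], 'joint_efforts': [-0.0, -53.972, 34.7, 0.013, -0.0, -0.0], 'eef_pos': [0.219, -0.477, 0.248], 'tcp_rot': [-0.15, -0.691, -0.151, 0.691], 'ft_force': [0.96, 0.016, 0.682], 'ft_torque': [0.022, -0.003, 0.032], 'opening': 1.003}
```

View pics/top0.png

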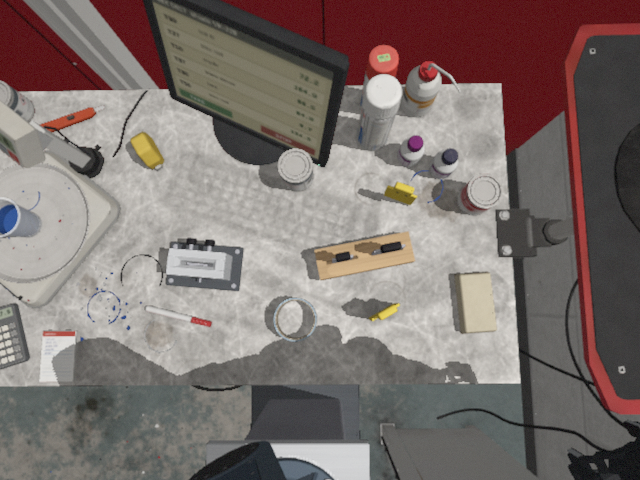

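View pics/side0.png

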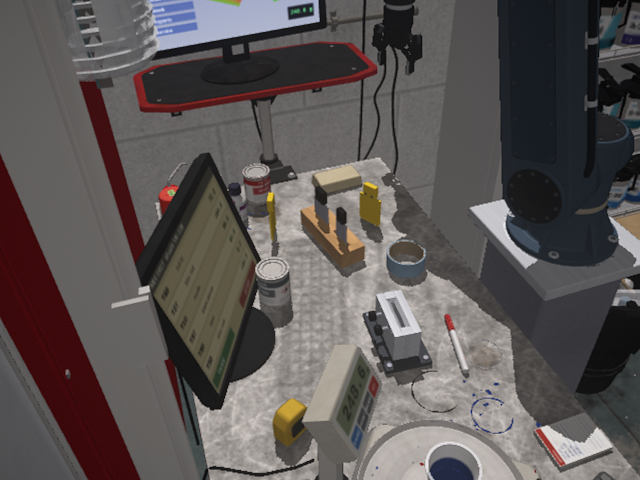

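The top view shows the rack at (364,256) with dark grips at (342,257) and (391,247). The setting block is at (204,265), knobs away from the robot. Yellow look-alikes stand at (401,192) and (385,312). The grip at (391,247) looks wider, so I'll confirm it in a crop and measure.

```bash
cat > m.py <<'E'
from h import *
import pickle
d=pickle.load(open('c0.pkl','rb')); t=d['top']; im=t['pixels']; hsv=cv2.cvtColor(im,cv2.COLOR_RGB2HSV)
def sub(m,x0,y0,x1,y1):
    z=np.zeros(m.shape,np.uint8); z[y0:y1,x0:x1]=m[y0:y1,x0:x1]; return z*255
def rect(m,z,name):
    ys,xs=np.nonzero(m); P=np.array([onz(t,u,v,z)[:2] for u,v in zip(xs,ys)],np.float32)
    r=cv2.minAreaRect(P*1000); print(name,len(xs),'ctr',np.round(r[0],1),'size',np.round(r[1],1),'ang',round(r[2],1)); return r
H,S,V=[hsv[...,i].astype(int) for i in range(3)]
wood=sub((H>8)&(H<22)&(S>70)&(V>120),310,225,420,285)
rect(wood,.04,'rack')
for n,b in(('gripL',(326,246,360,268)),('gripR',(374,238,408,260))):
    m=sub((V<45),*b); k,l,st,_=cv2.connectedComponentsWithStats(m); i=1+np.argmax(st[1:,4]); rect(l==i,.117,n)
blk=sub((V>125),160,235,245,295); k,l,st,ce=cv2.connectedComponentsWithStats(blk); print(st[1:].tolist(),ce[1:].round(1).tolist())
a=cv2.resize(im[225:290,300:425],None,fx=6,fy=4.5,interpolation=2)
b=cv2.resize(im[230:295,160:250],None,fx=4.4,fy=4.4,interpolation=2)
s=cv2.resize(d['side']['pixels'][175:275,290:390],(286,286),interpolation=2)
o=np.zeros((590,750,3),np.uint8); o[:292,:750]=a[:292,:750]; o[300:586,:396]=b[:286]; o[300:586,410:696]=s
cv2.imwrite('pics/crop1.png',o[:,:,::-1])
E
python3 m.py
```

```text
rack 2314 ctr [ 513.1 -154.6] size [ 61.4 188.9] ang 10.7
gripL 52 ctr [ 503.3 -110.6] size [12.6 23.3] ang 12.0
gripR 49 ctr [ 519.2 -195.9] size [12.5 33. ] ang 9.8
[[160, 235, 85, 60, 3314], [235, 249, 5, 5, 22], [168, 278, 6, 5, 24], [231, 283, 6, 6, 24]] [[200.6, 263.7], [236.9, 251.1], [170.7, 280.0], [233.3, 285.5]]
```

View pics/crop1.png

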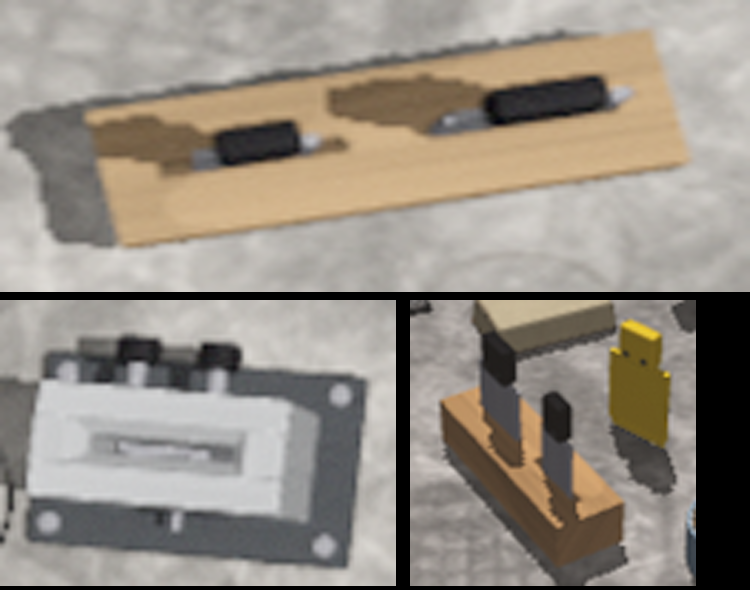

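The crop confirms it. The right-hand grip at top-view (391,247) measures 33 x 12.5 mm and is the wide blade. The left one at (342,257) measures 23 mm and is narrow. The block's slot and front pointer are visible too. Next I'll measure the holder and work out a move above the rack.

```bash
cat >> h.py <<'E'
from scipy.spatial.transform import Rotation as Ro
def tool():
    s=get_state(); q=s['tcp_rot']; return np.array(s['eef_pos']),Ro.from_quat([q[1],q[2],q[3],q[0]]),s
def down(yaw,R0):
    # tool x down, tool y along +-(cos yaw, sin yaw)
    best=None
    for k in(0,np.pi):
        y=np.array([np.cos(yaw+k),np.sin(yaw+k),0]); x=np.array([0,0,-1.]); R=Ro.from_matrix(np.c_[x,y,np.cross(x,y)])
        a=(R0.inv()*R).magnitude()
        if best is None or a<best[0]: best=(a,R)
    return best[1]
def goal(pos,yawdeg,src=None):
    p,R,s=tool(); 
    if src is not None: p,R=src
    G=down(np.radians(yawdeg),R)
    sl=R.inv().apply(np.array(pos)-p)/.4; tw=(R.inv()*G).as_rotvec()/(np.pi/4)
    print('slide',sl.round(4).tolist(),'twist',tw.round(4).tolist())
def rep():
    p,R,s=tool(); M=R.as_matrix(); print('t',round(s['clock'],2),'tcp',p.round(4),'xax',M[:,0].round(4),'yaw',round(np.degrees(np.arctan2(M[1,1],M[0,1])),2),'F',np.round(s['ft_force'],2),'T',np.round(s['ft_torque'],3),'op',round(s['opening'],3),'q',np.round(s['joint_pos'],2))
E
cat >> m.py <<'E'
print('---')
plate=sub((V<105)&(S<60),163,238,245,292); k,l,st,ce=cv2.connectedComponentsWithStats(plate); i=1+np.argmax(st[1:,4]); 
rect(l==i,.01,'plate(incl knobs)')
for u,v in((236.9,251.1),(170.7,280.0),(233.3,285.5),(175.5,246.2)): print(onz(t,u,v,.012).round(4))
print('slot',onz(t,160+166/4.4,230+152/4.4,.075).round(4)) 
print('yellow',onz(t,403,195,.1).round(3),onz(t,385,312,.1).round(3))
rep(); goal([.515,-.197,.26],10.6)
E
python3 m.py
```

```text
rack 2314 ctr [ 513.1 -154.6] size [ 61.4 188.9] ang 10.7
gripL 52 ctr [ 503.3 -110.6] size [12.6 23.3] ang 12.0
gripR 49 ctr [ 519.2 -195.9] size [12.5 33. ] ang 9.8
[[160, 235, 85, 60, 3314], [235, 249, 5, 5, 22], [168, 278, 6, 5, 24], [231, 283, 6, 6, 24]] [[200.6, 263.7], [236.9, 251.1], [170.7, 280.0], [233.3, 285.5]]
---
plate(incl knobs) 1383 ctr [502.6 168.1] size [150.9  98.2] ang 84.5
[0.5266 0.1013 0.012 ]
[0.4691 0.2352 0.012 ]
[0.4568 0.1076 0.012 ]
[0.538  0.2276 0.012 ]
slot [0.4948 0.1638 0.075 ]
yellow [ 0.619 -0.226  0.1  ] [ 0.403 -0.187  0.1  ]
t 0.1 tcp [ 0.2186 -0.477   0.2477] xax [-5.0e-04  1.1e-03 -1.0e+00] yaw -65.37 F [0.96 0.02 0.68] T [ 0.022 -0.003  0.032] op 1.003 q [-1.14  0.24 -0.01  1.32  0.    1.57]
slide [-0.0302, -0.3275, -0.9652] twist [-1.6883, -0.0011, 0.0014]
```

Emit:
{"api": "arm_command", "payload": {
  "motion": [
    {"slide": [-0.03, -0.0327, -0.0965], "twist": [-0.16, 0, 0], "jaw": -1},
    {"slide": [-0.03, -0.0655, -0.193], "twist": [-0.32, 0, 0], "jaw": -1},
    {"slide": [-0.03, -0.098, -0.29], "twist": [-0.48, 0, 0], "jaw": -1},
    {"slide": [-0.03, -0.131, -0.386], "twist": [-0.64, 0, 0], "jaw": -1},
    {"slide": [-0.03, -0.164, -0.483], "twist": [-0.8, 0, 0], "jaw": -1},
    {"slide": [-0.03, -0.196, -0.579], "twist": [-0.95, 0, 0], "jaw": -1},
    {"slide": [-0.03, -0.229, -0.676], "twist": [-1, 0, 0], "jaw": -1},
    {"slide": [-0.03, -0.262, -0.772], "twist": [-1, 0, 0], "jaw": -1},
    {"slide": [-0.03, -0.295, -0.869], "twist": [-1, 0, 0], "jaw": -1},
    {"slide": [-0.03, -0.3275, -0.965], "twist": [-1, 0, 0], "jaw": -1}
  ]
}}

```text
clock: 0.93
eef_pos: [0.5161, -0.1954, 0.2601]
tcp_rot: [-0.404, -0.58, -0.404, 0.581]
ft_force: [1.0, -1.0, 0.0]
opening: 1.0
```

```bash
python3 -c "
from h import *
rep(); goal([.515,-.197,.26],10.6)"
```

```text
t 0.93 tcp [ 0.5161 -0.1954  0.2601] xax [-3.e-04  2.e-04 -1.e+00] yaw -20.37 F [ 0.96 -0.99  0.02] T [-0.009  0.016  0.007] op 1.0 q [-0.36  0.28  0.08  1.37  0.    1.56]
slide [0.0003, -0.0012, 0.0046] twist [-0.6881, -0.0002, 0.0005]
```

Emit:
{"api": "arm_command", "payload": {
  "motion": [
    {"slide": [0, 0, 0], "twist": [-0.15, 0, 0], "jaw": -1},
    {"slide": [0, 0, 0], "twist": [-0.3, 0, 0], "jaw": -1},
    {"slide": [0, 0, 0], "twist": [-0.45, 0, 0], "jaw": -1},
    {"slide": [0, 0, 0], "twist": [-0.6, 0, 0], "jaw": -1},
    {"slide": [0, 0, 0], "twist": [-0.69, 0, 0], "jaw": -1},
    {"slide": [0, 0, 0], "twist": [-0.69, 0, 0], "jaw": -1}
  ]
}}

```text
clock: 1.43
eef_pos: [0.5149, -0.1971, 0.2599]
tcp_rot: [0.545, 0.45, 0.545, -0.45]
ft_force: [-0.4, 0.7, 0.1]
opening: 1.001
```

```bash
python3 - <<'E'
from h import *
import pickle
rep(); c=cam('wrist','w1.png'); pickle.dump(c,open('w1.pkl','wb'))
print((-c['R'].T@c['t']).round(4),c['R'].round(3).tolist())
print(proj(c,[.5203,-.1973,.117]),proj(c,[.5203,-.1973,.04]))
E
```

```text
t 1.43 tcp [ 0.5149 -0.1971  0.2599] xax [-9.e-04  5.e-04 -1.e+00] yaw 10.87 F [-0.44  0.66  0.06] T [-0.059 -0.025 -0.054] op 1.001 q [-0.37  0.28  0.08  1.37  0.    1.02]
[ 0.5022 -0.1304  0.3853] [[0.982, 0.188, -0.001], [0.181, -0.945, 0.272], [0.05, -0.267, -0.962]]
[322.87344252 233.38440892] [321.44776792 213.85867484]
```

View pics/w1.png

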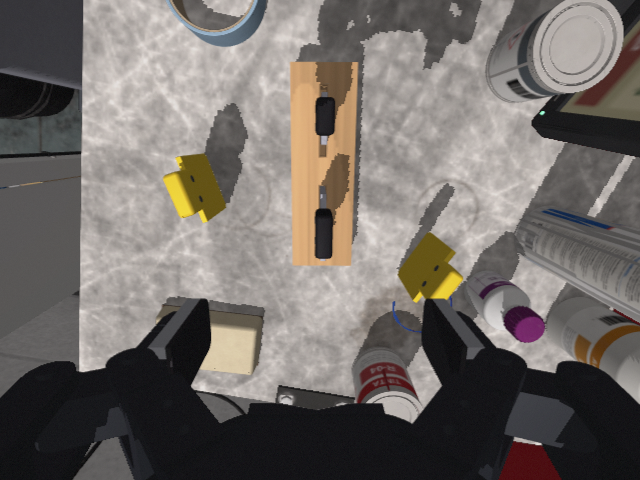

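The wrist view shows the wide grip at (323,233), the narrow one at (325,117), and the yellow look-alikes at (195,187) and (431,268), clear of the fingers' path. I'll refine the grip position from this view.

```bash
cat > m2.py <<'E'
from h import *
import pickle
t=pickle.load(open('w1.pkl','rb')); im=t['pixels']; hsv=cv2.cvtColor(im,cv2.COLOR_RGB2HSV).astype(int); H,S,V=[hsv[...,i] for i in range(3)]
def rect(m,b,z,name):
    x0,y0,x1,y1=b; q=np.zeros(m.shape,np.uint8); q[y0:y1,x0:x1]=m[y0:y1,x0:x1]
    k,l,st,_=cv2.connectedComponentsWithStats(q); i=1+np.argmax(st[1:,4]); ys,xs=np.nonzero(l==i)
    P=np.array([onz(t,u,v,z)[:2] for u,v in zip(xs,ys)],np.float32); r=cv2.minAreaRect(P*1000)
    print(name,len(xs),np.round(r[0],1),np.round(r[1],1),round(r[2],1),'bbox',xs.min(),xs.max(),ys.min(),ys.max())
rect((H>5)&(H<24)&(S>60),(285,58,362,270),.04,'rack')
rect(V<40,(310,200,340,265),.117,'wide'); rect(V<40,(310,90,340,140),.117,'narrow')
E
python3 m2.py
```

```text
rack 11341 [ 513.4 -156.5] [ 60.7 189.7] 10.5 bbox 290 358 62 265
wide 400 [ 521.1 -197.2] [12.3 38.5] 10.8 bbox 316 332 209 257
narrow 612 [ 505.1 -112.3] [12.8 24.9] 10.8 bbox 316 334 97 134
```

```bash
python3 -c "
from h import *
goal([.5213,-.1988,.10],10.6)"
```

```text
slide [0.3999, 0.0152, 0.0071] twist [-0.0001, -0.0006, 0.0008]
```

Emit:
{"api": "arm_command", "payload": {
  "motion": [
    {"slide": [0, 0.015, 0.007], "twist": [0, 0, 0], "jaw": -1},
    {"slide": [0.08, 0.015, 0.007], "twist": [0, 0, 0], "jaw": -1},
    {"slide": [0.16, 0.015, 0.007], "twist": [0, 0, 0], "jaw": -1},
    {"slide": [0.24, 0.015, 0.007], "twist": [0, 0, 0], "jaw": -1},
    {"slide": [0.3, 0.015, 0.007], "twist": [0, 0, 0], "jaw": -1},
    {"slide": [0.35, 0.015, 0.007], "twist": [0, 0, 0], "jaw": -1},
    {"slide": [0.38, 0.015, 0.007], "twist": [0, 0, 0], "jaw": -1},
    {"slide": [0.4, 0.015, 0.007], "twist": [0, 0, 0], "jaw": -1},
    {"slide": [0.4, 0.015, 0.007], "twist": [0, 0, 0], "jaw": -1}
  ]
}}

```text
clock: 2.23
eef_pos: [0.5209, -0.1987, 0.0986]
tcp_rot: [0.543, 0.451, 0.545, -0.452]
ft_force: [-0.0, 0.4, 0.2]
opening: 0.998
```

Emit:
{"api": "arm_command", "payload": {
  "motion": [
    {"slide": [0, 0, 0], "twist": [0, 0, 0], "jaw": 0},
    {"slide": [0, 0, 0], "twist": [0, 0, 0], "jaw": 0.3},
    {"slide": [0, 0, 0], "twist": [0, 0, 0], "jaw": 1},
    {"slide": [0, 0, 0], "twist": [0, 0, 0], "jaw": 1},
    {"slide": [0, 0, 0], "twist": [0, 0, 0], "jaw": 1},
    {"slide": [0, 0, 0], "twist": [0, 0, 0], "jaw": 1},
    {"slide": [0, 0, 0], "twist": [0, 0, 0], "jaw": 1},
    {"slide": [0, 0, 0], "twist": [0, 0, 0], "jaw": 1},
    {"slide": [0, 0, 0], "twist": [0, 0, 0], "jaw": 1},
    {"slide": [0, 0, 0], "twist": [0, 0, 0], "jaw": 1}
  ]
}}

```text
clock: 3.07
eef_pos: [0.5216, -0.199, 0.1009]
tcp_rot: [0.545, 0.451, 0.544, -0.451]
ft_force: [-1.5, 0.1, 6.0]
opening: 0.155
```

```bash
python3 -c "
from h import *
rep(); goal([.5213,-.1988,.10],10.6)"
```

```text
t 3.07 tcp [ 0.5216 -0.199   0.1009] xax [ 6.e-04 -3.e-04 -1.e+00] yaw 10.67 F [-1.49  0.1   6.05] T [ 0.022  0.339 -0.065] op 0.155 q [-0.36  0.38 -0.2   0.99 -0.    1.02]
slide [0.0022, -0.0006, -0.0008] twist [0.0016, 0.0005, -0.0007]
```

Emit:
{"api": "arm_command", "payload": {
  "motion": [
    {"slide": [-0.02, 0, 0], "twist": [0, 0, 0], "jaw": 1},
    {"slide": [-0.05, 0, 0], "twist": [0, 0, 0], "jaw": 1},
    {"slide": [-0.09, 0, 0], "twist": [0, 0, 0], "jaw": 1},
    {"slide": [-0.14, 0, 0], "twist": [0, 0, 0], "jaw": 1},
    {"slide": [-0.2, 0, 0], "twist": [0, 0, 0], "jaw": 1},
    {"slide": [-0.26, 0, 0], "twist": [0, 0, 0], "jaw": 1},
    {"slide": [-0.32, 0, 0], "twist": [0, 0, 0], "jaw": 1},
    {"slide": [-0.37, 0, 0], "twist": [0, 0, 0], "jaw": 1},
    {"slide": [-0.4, 0, 0], "twist": [0, 0, 0], "jaw": 1},
    {"slide": [-0.4, 0, 0], "twist": [0, 0, 0], "jaw": 1}
  ]
}}

```text
clock: 3.9
eef_pos: [0.5224, -0.1992, 0.2633]
tcp_rot: [0.546, 0.452, 0.543, -0.451]
ft_force: [-0.2, -0.6, -1.4]
opening: 0.154
```

```bash
python3 -c "
from h import *
rep(); goal([.4976,.08,.26],-5.7); goal([.4976,.168,.26],-5.7)"
```

```text
t 3.9 tcp [ 0.5224 -0.1992  0.2633] xax [ 0.004  -0.0014 -1.    ] yaw 10.68 F [-0.18 -0.57 -1.42] T [-0.019 -0.017 -0.016] op 0.154 q [-0.36  0.29  0.1   1.37  0.    1.02]
slide [0.007, 0.0684, -0.6975] twist [0.3639, 0.002, -0.005]
slide [0.0067, 0.1092, -0.9137] twist [0.3639, 0.002, -0.005]
```

Emit:
{"api": "arm_command", "payload": {
  "motion": [
    {"slide": [0, 0.01, -0.07], "twist": [0, 0, 0], "jaw": 1},
    {"slide": [0, 0.02, -0.16], "twist": [0.06, 0, 0], "jaw": 1},
    {"slide": [0, 0.03, -0.26], "twist": [0.12, 0, 0], "jaw": 1},
    {"slide": [0, 0.04, -0.36], "twist": [0.2, 0, 0], "jaw": 1},
    {"slide": [0, 0.05, -0.46], "twist": [0.28, 0, 0], "jaw": 1},
    {"slide": [0, 0.06, -0.55], "twist": [0.36, 0, 0], "jaw": 1},
    {"slide": [0, 0.068, -0.63], "twist": [0.364, 0, 0], "jaw": 1},
    {"slide": [0, 0.068, -0.68], "twist": [0.364, 0, 0], "jaw": 1},
    {"slide": [0, 0.068, -0.7], "twist": [0.364, 0, 0], "jaw": 1},
    {"slide": [0, 0.068, -0.7], "twist": [0.364, 0, 0], "jaw": 1}
  ]
}}

```text
clock: 4.73
eef_pos: [0.4956, 0.0827, 0.2596]
tcp_rot: [-0.475, -0.523, -0.476, 0.524]
ft_force: [0.5, 0.1, -1.4]
opening: 0.153
```

```bash
python3 - <<'E'
from h import *
import pickle
rep(); c=cam('wrist','w2.png'); pickle.dump(c,open('w2.pkl','wb'))
d={n:cam(n) for n in('top','side')}; pickle.dump(d,open('c2.pkl','wb'))
print(proj(c,[.4976,.168,.075]),proj(d['top'],[.4976,.168,.075]),proj(d['side'],[.4976,.168,.075]))
p,R,s=tool(); foot=p+np.array([0,0,-.09]); print(proj(c,foot),proj(d['side'],foot),proj(d['top'],foot))
E
```

```text
t 4.73 tcp [0.4956 0.0827 0.2596] xax [-1.3e-03  1.0e-04 -1.0e+00] yaw -5.55 F [ 0.51  0.11 -1.42] T [-0.015 -0.012 -0.016] op 0.153 q [ 0.17  0.2  -0.04  1.34  0.    1.83]
[308.2208037  119.10445888] [195.57297586 263.10991309] [396.51653431 312.40264981]
[317.27484764 255.89635788] [380.04494175 243.96697345] [231.48897554 258.81282884]
```

View pics/w2.png

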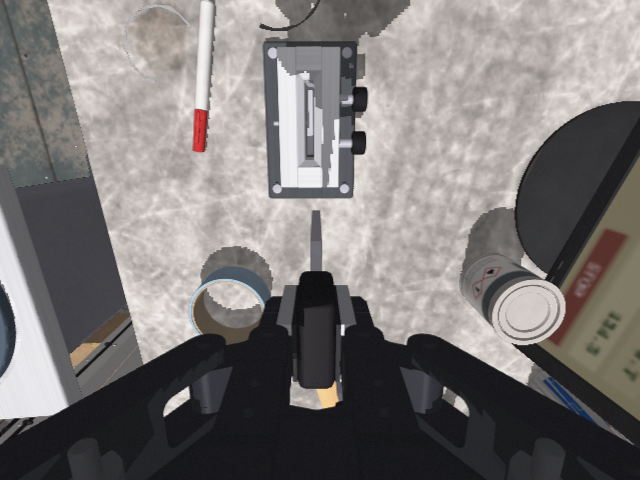

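The wrist view shows the block at (309,120), its bolts near (272,53), (348,52), (277,189) and (345,188), and the pointer at (275,123). The blade hangs straight, its steel edge at (316,211)–(316,270). Next I'll measure the slot and the blade in this same camera, so that calibration errors mostly cancel.

```bash
cat > m3.py <<'E'
from h import *
import pickle
t=pickle.load(open('w2.pkl','rb')); im=t['pixels']; g=cv2.cvtColor(im,cv2.COLOR_RGB2GRAY); hsv=cv2.cvtColor(im,cv2.COLOR_RGB2HSV)
B=[]
for u,v in((272,53),(348,52),(277,189),(345,188)):
    w=g[v-7:v+8,u-7:u+8]; m=(w>125).astype(np.uint8); k,l,st,ce=cv2.connectedComponentsWithStats(m); i=1+np.argmin(np.linalg.norm(ce[1:]-7,axis=1)); 
    q=ce[i]+[u-7,v-7]; P=onz(t,*q,.012); B.append(P); print(q.round(1),st[i,4],P.round(4))
B=np.array(B); print('ctr',B.mean(0).round(4)); 
for a,b in((0,1),(2,3)): e=B[b]-B[a]; print('yaw',np.degrees(np.arctan2(e[1],e[0])).round(2),np.linalg.norm(e).round(4))
for a,b in((2,0),(3,1)): e=B[b]-B[a]; print('yawL',np.degrees(np.arctan2(-e[0],e[1])).round(2),np.linalg.norm(e).round(4))
p,R,s=tool(); M=R.as_matrix(); yv=M[:,1]*np.sign(M[0,1]); w=np.cross([0,0,1],yv)
for n,h,y in(('foot corner',-.0905,.028),('steel corner above foot',-.0825,.03),('shoulder',-.0155,.03)):
    print(n,[proj(t,p+[0,0,h]+y*w+s_*yv*.0025).round(1).tolist() for s_ in(-1,1)])
a=cv2.resize(im[38:200,262:372],None,fx=3.7,fy=3.7,interpolation=2); b=cv2.resize(im[200:290,285:350],None,fx=5.5,fy=5.5,interpolation=2)
o=np.zeros((600,780,3),np.uint8); o[:a.shape[0],:a.shape[1]]=a; o[:b.shape[0],415:415+b.shape[1]]=b; cv2.imwrite('pics/crop2.png',o[:,:,::-1])
E
python3 m3.py
```

```text
[274.  53.] 129 [0.4705 0.2336 0.012 ]Traceback (most recent call last):
  File "m3.py", line 6, in <module>
    w=g[v-7:v+8,u-7:u+8]; m=(w>125).astype(np.uint8); k,l,st,ce=cv2.connectedComponentsWithStats(m); i=1+np.argmin(np.linalg.norm(ce[1:]-7,axis=1));
                                                                                                         ~~~~~~~~~^^^^^^^^^^^^^^^^^^^^^^^^^^^^^^^^^
    return _wrapfunc(a, 'argmin', axis=axis, out=out, **kwds)
    return bound(*args, **kwds)
ValueError: attempt to get argmin of an empty sequence
```

```bash
sed -i 's/m=(w>125).astype(np.uint8)/m=cv2.threshold(w,0,1,cv2.THRESH_OTSU)[1]/; s/-7:v+8/-6:v+7/; s/-7:u+8/-6:u+7/; s/ce\[1:\]-7/ce[1:]-6/; s/\[u-7,v-7\]/[u-6,v-6]/' m3.py; python3 m3.py
```

```text
[272.1  52.7] 83 [0.4688 0.2341 0.012 ]
[346.4  52.2] 90 [0.5387 0.2276 0.012 ]
[277.6 187.6] 75 [0.4579 0.1074 0.012 ]
[344.1 188.2] 66 [0.5267 0.1001 0.012 ]
ctr [0.498  0.1673 0.012 ]
yaw -5.26 0.0702
yaw -6.03 0.0692
yawL -4.93 0.1272
yawL -5.36 0.1281
foot corner [[313.4, 212.2], [321.5, 212.3]]
steel corner above foot [[313.2, 211.5], [321.7, 211.5]]
shoulder [[311.9, 242.8], [324.1, 242.8]]
```

View pics/crop2.png

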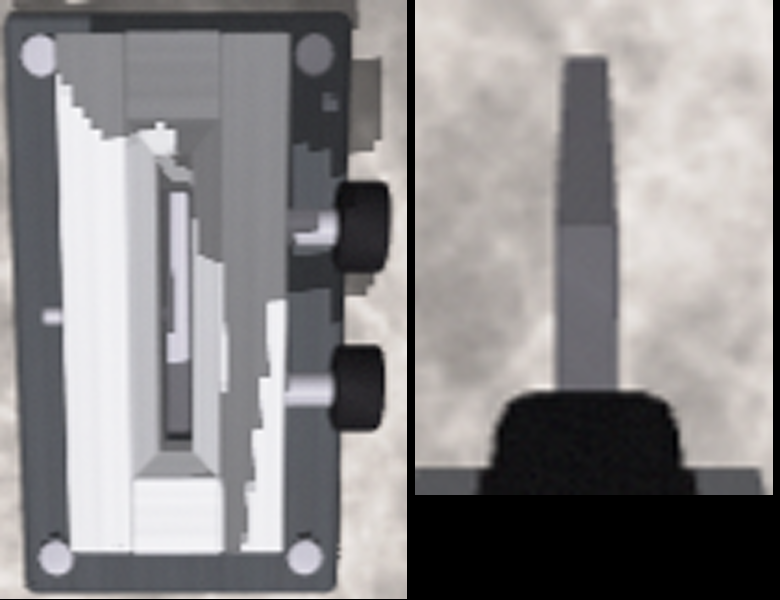

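The crop shows the funnel's corners at (295.8,70.4), (321.2,70.4), (297.9,166.9) and (322,166.9) in full-image pixels, so its centre is at about (309.2,118.7). The blade's steel end sits at (315.8,210.4). I'll compute the relative move, averaging pose readings because single ones are noisy.

```bash
cat > m4.py <<'E'
from h import *
import pickle
ps=[];c=None
for i in range(10):
    c=cam('wrist'); p,R,s=tool(); ps.append(np.r_[p,R.as_matrix()[:,0],R.as_matrix()[:,1]])
ps=np.array(ps); print('mean',ps.mean(0).round(4),'std',ps.std(0).round(4)); m=ps.mean(0)
yaw=np.degrees(np.arctan2(m[7],m[6])); print('yaw',yaw)
t=pickle.load(open('w2.pkl','rb')); p=m[:3]
cs=[onz(t,u,v,.075) for u,v in((295.8,70.4),(321.2,70.4),(297.9,166.9),(322,166.9))]; slot=np.mean(cs,0); print('slot',slot.round(4))
e=(cs[0]+cs[1]-cs[2]-cs[3]); print('slot yaw',np.degrees(np.arctan2(-e[0],e[1])),np.linalg.norm(e)/2)
a=np.radians(yaw); w=np.array([-np.sin(a),np.cos(a),0])*np.sign(np.cos(a))
for u,v,h in((315.8,210.4,-.0825),(316.25,241,-.0155)): 
    q=onz(t,u,v,p[2]+h)-.03*w; print('blade',q.round(4),'minus tcp',(q-p).round(4),'slot-blade',(slot-q).round(4))
E
python3 m4.py
```

```text
mean [ 4.965e-01  8.050e-02  2.602e-01 -1.000e-04 -0.000e+00 -1.000e+00
  9.949e-01 -1.006e-01 -1.000e-04] std [0.     0.0004 0.0001 0.0001 0.0001 0.     0.     0.0005 0.0001]
yaw -5.771303017019392
slot [0.4983 0.167  0.075 ]
slot yaw -4.98001926783387 0.07530122591877303
blade [0.4954 0.0812 0.1777] minus tcp [-0.001   0.0007 -0.0825] slot-blade [ 0.0029  0.0858 -0.1027]
blade [0.4957 0.0813 0.2447] minus tcp [-0.0007  0.0008 -0.0155] slot-blade [ 0.0026  0.0857 -0.1697]
```

Emit:
{"api": "arm_command", "payload": {
  "motion": [
    {"slide": [0, -0.003, -0.04], "twist": [-0.0115, 0, 0], "jaw": 1},
    {"slide": [0, -0.007, -0.1], "twist": [-0.0115, 0, 0], "jaw": 1},
    {"slide": [0, -0.011, -0.16], "twist": [-0.0115, 0, 0], "jaw": 1},
    {"slide": [0, -0.0145, -0.205], "twist": [-0.0115, 0, 0], "jaw": 1},
    {"slide": [0.05, -0.0153, -0.2158], "twist": [-0.0115, 0, 0], "jaw": 1},
    {"slide": [0.1, -0.0153, -0.2158], "twist": [-0.0115, 0, 0], "jaw": 1},
    {"slide": [0.15, -0.0153, -0.2158], "twist": [-0.0115, 0, 0], "jaw": 1},
    {"slide": [0.185, -0.0153, -0.2158], "twist": [-0.0115, 0, 0], "jaw": 1},
    {"slide": [0.2, -0.0153, -0.2158], "twist": [-0.0115, 0, 0], "jaw": 1},
    {"slide": [0.2, -0.0153, -0.2158], "twist": [-0.0115, 0, 0], "jaw": 1}
  ]
}}

```text
clock: 6.22
eef_pos: [0.4981, 0.1676, 0.1791]
tcp_rot: [-0.477, -0.521, -0.477, 0.523]
ft_force: [-0.1, 0.1, -1.9]
opening: 0.154
```

```bash
python3 - <<'E'
from h import *
P=[];Q=[]
for i in range(6):
    c=cam('wrist'); p,R,s=tool(); P.append(p);Q.append(R.as_matrix()[:,1])
q=np.mean(Q[2:],0);print(np.mean(P[2:],0).round(4),np.degrees(np.arctan2(q[1],q[0]))); rep()
t=cam('top'); s=cam('side')
a=cv2.resize(c['pixels'][60:330,215:415],None,fx=2.1,fy=2.1,interpolation=2)
b=cv2.resize(s['pixels'][230:380,340:450],None,fx=3,fy=3,interpolation=2)
o=np.zeros((580,760,3),np.uint8); o[:567,:420]=a; o[:450,430:760]=b; cv2.imwrite('pics/crop3.png',o[:,:,::-1])
E
```

```text
[0.4994 0.1679 0.1814] -5.1933482333606955
t 6.52 tcp [0.4994 0.1679 0.1813] xax [ 1.5e-03  6.0e-04 -1.0e+00] yaw -5.19 F [-0.13 -0.17 -1.19] T [ 0.002 -0.021  0.037] op 0.156 q [ 0.32  0.27 -0.14  1.15  0.    1.99]
```

View pics/crop3.png

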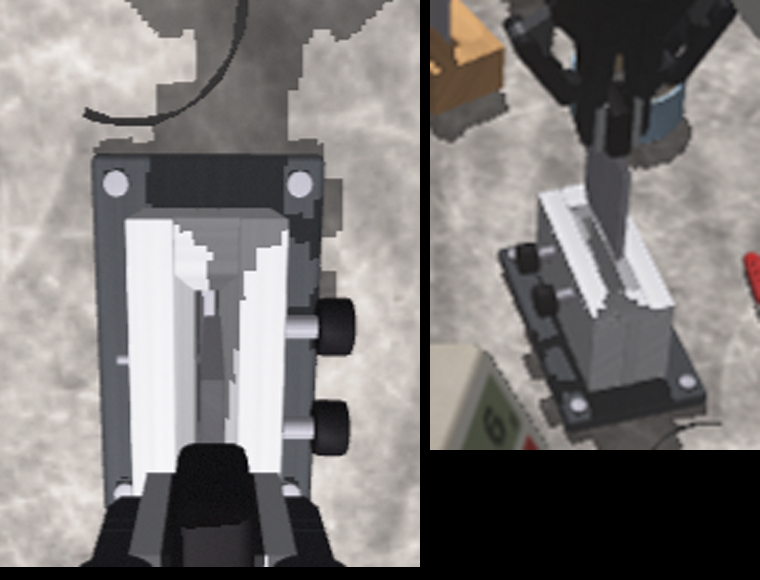

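The wrist crop shows the blade's foot centred over the slot at crop (211,318), between slot edges of about 197 and 220. The side view agrees: the blade is upright just above the funnel. I'll descend with force checks.

Emit:
{"api": "arm_command", "payload": {
  "motion": [
    {"slide": [0.015, 0, 0], "twist": [0, 0, 0], "jaw": 1},
    {"slide": [0.03, 0, 0], "twist": [0, 0, 0], "jaw": 1},
    {"slide": [0.04, 0, 0], "twist": [0, 0, 0], "jaw": 1},
    {"slide": [0.05, 0, 0], "twist": [0, 0, 0], "jaw": 1},
    {"slide": [0.06, 0, 0], "twist": [0, 0, 0], "jaw": 1},
    {"slide": [0.06, 0, 0], "twist": [0, 0, 0], "jaw": 1}
  ]
}}

```text
clock: 7.12
eef_pos: [0.4983, 0.1676, 0.1553]
tcp_rot: [-0.477, -0.522, -0.477, 0.523]
ft_force: [0.2, 0.6, -1.8]
opening: 0.152
```

Emit:
{"api": "arm_command", "payload": {
  "motion": [
    {"slide": [0.01, 0, 0], "twist": [0, 0, 0], "jaw": 1},
    {"slide": [0.02, 0, 0], "twist": [0, 0, 0], "jaw": 1},
    {"slide": [0.03, 0, 0], "twist": [0, 0, 0], "jaw": 1},
    {"slide": [0.03, 0, 0], "twist": [0, 0, 0], "jaw": 1}
  ]
}}

```text
clock: 7.45
eef_pos: [0.4984, 0.1676, 0.1435]
tcp_rot: [-0.477, -0.522, -0.477, 0.522]
ft_force: [-0.4, -0.2, -0.8]
opening: 0.151
```

```bash
python3 -c "
from h import *
rep()"
```

```text
t 7.45 tcp [0.4984 0.1676 0.1435] xax [-1.1e-03 -3.0e-04 -1.0e+00] yaw -5.19 F [-0.41 -0.21 -0.82] T [-0.031  0.038 -0.047] op 0.151 q [ 0.32  0.3  -0.21  1.07  0.    1.99]
```

Emit:
{"api": "arm_command", "payload": {
  "motion": [
    {"slide": [0.01, 0, 0], "twist": [0, 0, 0], "jaw": 1},
    {"slide": [0.02, 0, 0], "twist": [0, 0, 0], "jaw": 1},
    {"slide": [0.03, 0, 0], "twist": [0, 0, 0], "jaw": 1},
    {"slide": [0.04, 0, 0], "twist": [0, 0, 0], "jaw": 1},
    {"slide": [0.04, 0, 0], "twist": [0, 0, 0], "jaw": 1},
    {"slide": [0.04, 0, 0], "twist": [0, 0, 0], "jaw": 1}
  ]
}}

```text
clock: 7.95
eef_pos: [0.4986, 0.1677, 0.128]
tcp_rot: [-0.477, -0.522, -0.477, 0.522]
ft_force: [0.1, 0.5, -2.2]
opening: 0.152
```

Emit:
{"api": "arm_command", "payload": {
  "motion": [
    {"slide": [0.006, 0, 0], "twist": [0, 0, 0], "jaw": 1},
    {"slide": [0.012, 0, 0], "twist": [0, 0, 0], "jaw": 1},
    {"slide": [0.0175, 0, 0], "twist": [0, 0, 0], "jaw": 1},
    {"slide": [0.0175, 0, 0], "twist": [0, 0, 0], "jaw": 1},
    {"slide": [0.0175, 0, 0], "twist": [0, 0, 0], "jaw": 1}
  ]
}}

```text
clock: 8.37
eef_pos: [0.4991, 0.1679, 0.1217]
tcp_rot: [0.477, 0.522, 0.477, -0.522]
ft_force: [0.3, 0.9, 3.6]
opening: 0.158
```

```bash
python3 - <<'E'
from h import *
F=[];P=[]
for i in range(6): c=cam('top'); p,R,s=tool(); F.append(s['ft_force']);P.append(p)
print(np.mean(F,0).round(2),np.mean(P,0).round(4)); rep()
E
```

```text
[0.42 0.16 3.85] [0.4991 0.1679 0.1216]
t 8.67 tcp [0.4991 0.1679 0.1216] xax [ 7.e-04  4.e-04 -1.e+00] yaw -5.19 F [ 1.3  -0.08  4.54] T [ 0.088 -0.184 -0.005] op 0.152 q [ 0.32  0.31 -0.24  1.01  0.    1.99]
```

Contact reads about 5.2 N net of the blade's weight. I'll press about 6 mm more.

Emit:
{"api": "arm_command", "payload": {
  "motion": [
    {"slide": [0.004, 0, 0], "twist": [0, 0, 0], "jaw": 1},
    {"slide": [0.008, 0, 0], "twist": [0, 0, 0], "jaw": 1},
    {"slide": [0.012, 0, 0], "twist": [0, 0, 0], "jaw": 1},
    {"slide": [0.015, 0, 0], "twist": [0, 0, 0], "jaw": 1},
    {"slide": [0.015, 0, 0], "twist": [0, 0, 0], "jaw": 1},
    {"slide": [0.015, 0, 0], "twist": [0, 0, 0], "jaw": 1}
  ]
}}

```text
clock: 9.17
eef_pos: [0.4991, 0.1679, 0.1157]
tcp_rot: [0.477, 0.522, 0.477, -0.522]
ft_force: [-1.1, -0.5, 8.6]
opening: 0.157
```

```bash
python3 - <<'E'
from h import *
F=[];P=[]
for i in range(8): c=cam('top'if i%2 else'wrist'); p,R,s=tool(); F.append(s['ft_force']);P.append(p)
print(np.mean(F,0).round(2),np.std(F,0).round(2),np.mean(P,0).round(4)); rep()
t=c; w=cam('wrist'); s=cam('side')
a=np.radians(-5.25); ax=np.array([np.cos(a),np.sin(a)])
for tr in (0,.0095):
    X=np.r_[np.array([.4991,.167])-.034*ax,.031-tr]; print(tr,[proj(k,X).round(1).tolist() for k in(t,w,s)])
cr=lambda k,x,y,wd,h,f:cv2.resize(k['pixels'][y:y+h,x:x+wd],None,fx=f,fy=f,interpolation=2)
A=cr(t,155,225,100,75,4); B=cr(w,215,150,180,150,2); C=cr(s,340,230,110,150,3)
o=np.zeros((600,780,3),np.uint8); o[:300,:400]=A; o[300:,:360]=B; o[:450,410:740]=C; cv2.imwrite('pics/crop4.png',o[:,:,::-1])
E
```

```text
[-0.36 -0.03  8.66] [0.36 0.31 0.36] [0.4991 0.1679 0.1157]
t 9.57 tcp [0.4991 0.1679 0.1157] xax [ 8.e-04  4.e-04 -1.e+00] yaw -5.19 F [-0.99 -0.11  8.62] T [0.003 0.096 0.016] op 0.151 q [ 0.32  0.32 -0.25  1.    0.    1.99]
0 [[200.1, 281.2], [260.7, 256.4], [411.3, 324.9]]
0.0095 [[201.4, 281.4], [262.9, 251.8], [410.9, 328.3]]
```

View pics/crop4.png

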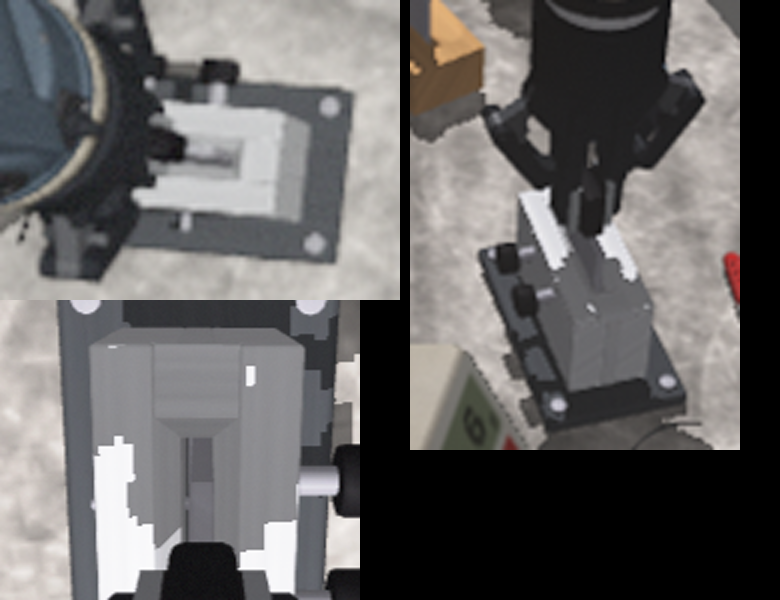

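```bash
python3 -c "
from h import *
rep(); print(manip.finish_job()); rep()"
```

```text
t 9.67 tcp [0.4991 0.1679 0.1157] xax [ 8.e-04  4.e-04 -1.e+00] yaw -5.19 F [-0.03  1.2   7.96] T [-0.035  0.053  0.025] op 0.155 q [ 0.32  0.32 -0.25  1.    0.    1.99]
the job is handed in; nothing more can be done
None
the job is handed in; nothing more can be done
```

The wide blade is seated foot-down in the setting block and pressed on the stop at about 10 N. I handed the job in at 9.7 s with the blade still gripped and pressed. I took it by its grip from the right-hand rack slot, pulled it straight up, and left the narrow blade, both yellow look-alikes and the other things alone.

- **Force:** the wrist averaged 8.7 N upward, plus 1.3 N of blade weight, so about 10.0 N on the stop. The last single reading, just before hand-in, was 7.96 N, about 9.3 N with the weight; readings scatter by about 0.4 N.
- **Travel:** the tool height puts the stop at about 9.8 mm, between the 4.5 and 14.5 mm lines. The last 5.9 mm of pressing raised the force by about 0.81 N per mm, matching the spring, so the blade is not jamming. Sideways force averaged under 0.5 N.
- **Pointer:** the only direct check is weak. In the top view it sits at column 201.3, against 201.4 predicted for 9.5 mm travel and 200.1 at rest. Its row was about 2 px off the prediction, and no camera showed the limit lines themselves.

No check failed; single pose readings scattered by 1–2 mm, so I averaged them for the alignment.

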